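Pop the brass snap die out of its storage well

TASK

Press fully down the red ejector paddle of the blue storage block that holds the brass setting die, so that the die is pushed up out of its well, and take your fingers off for a moment: it stays up by itself. Then grip the raised brass die, lift it out and stand it upright, wholly on the round cork pad, and let go. Leave the silvery die in the other block seated where it is.

Things in the scene. Friction and masses are not known exactly. Their poses are not given: they have to be found in the camera images.
- brass_die_center (a point): Centre of the brass die: upright cylinder, diameter 36 mm, 24 mm high, 0.18 kg, z along its axis. It starts flush with the top of a blue block (100 x 80 mm, 56 mm high, fixed to the bench) in a well of 38 mm diameter, 24 mm deep: not grippable until raised. The paddle drives a pin up through a hole in the well floor, raising the die about 16 mm; its foot stays in the well.
- brass_press (a point): Middle of the top of the red pad (44 x 46 mm) of the paddle on the brass die's block, 105 mm from the die's axis on the robot side, 38 mm above the bench. At rest z is up, x points level to the die; the pad slopes 9 degrees, outer end up. Pressed straight down (6 to 9 N) it sinks 19 mm to a hard stop and lifts the die nearly as much. Stiff: paddle and die stay where left.
- cork_top (a point): Centre of the upper face of the fixed round cork pad, 110 mm in diameter, 8 mm thick, lying on the bench. z up.
- steel_die_center (a point): Centre of the silvery die, the same in size, seated in the other, identical blue block with its own red paddle. To be left seated.
Mind the look-alikes: they are no part of the job. Of the things shaped like the part that bears brass_die_center, the brass one is meant.

How it is judged:
By the outcome, as a careful person would: the job done as asked, in the order asked, and still so for the second after the job is handed in, with the robot touching nothing.
It also fails if it takes over 48 s, if anything falls off the work surface, if the arm or the gripper's body presses on something with over 40 N, if the wrist force passes 120 N, or if a joint passes its speed limit or range.

ROBOT

A 6-joint arm with a two-finger parallel gripper is mounted at the origin on the work surface. World frame = base frame: x ahead of the robot, y to its left, z up, the work surface at z = 0. Lengths are in mm, angles in rad, forces in N, time in s.
With the tool pointing down it reaches from about 325 to 775 mm from the base axis. Payload 5.5 kg.
Tool frame: the origin (TCP) lies midway between the tips of the shut fingers; the grasp point (between the pads) lies 19 mm behind it; z points along the fingers, x is the direction in which the jaws open and shut, and the axes are right-handed (so a half turn about z gives the same grasp; the last joint's range is limited). The gripper opens to 88 mm and grips with 3 to 60 N. Pads are 20 mm wide; open, the fingers measure 115 mm over their backs; the gripper's body (75 mm by 178 mm) begins 61 mm behind the grasp point.
Start: joints at [1.206, 0.091, 1.231, -0, 1.82, -0.057], TCP at [181.782, 571.814, 222.631] pointing down, gripper open.
Joint ranges: [-2.87, 2.87], [-0.86, 2.18], [0.17, 2.46], [-1.51, 4.65], [0.06, 2.69], [-2.65, 2.65]. Speed limits (rad/s): [2.57, 2.57, 3.01, 3.14, 3.14, 3.14].

INTERFACE

Orientations are given as a unit quaternion [x, y, z, w].
In Python, from bench import r gives the robot as it stands. Calls block until the motion is done:
- r.move_ptp(position, orientation): joint-space move of the TCP to a pose.
- r.movel(position, speed=150, orientation=None): straight line of the TCP; orientation=None keeps the orientation; speed is the mean speed in mm/s.
- r.movej(angles): joint-space move.
- r.command_gripper(opening, strength=None): finger opening in mm; strength is the grip in N (None keeps the last); returns when the fingers have stopped.
- r.sleep(seconds).
- r.inverse_kinematics(position, orientation): joint angles nearest the present ones, or None.
- r.sense(): the state.
- r.grab_frame(name): name is "scene" or "top"; returns a dict with "color" (480x640x3 uint8, blue, green, red), "z_map" (480x640 float32, mm along the optical axis (not along the pixel's ray), 0 where there is no reading), "mtx" (3x3 intrinsics, pixels), "R" (3x3) and "t" (3): a world point X has camera coordinates R X + t. Camera axes: x right, y down, z forward; pixel columns grow to the right and rows downward; lengths in mm; the calibration is good to about 2 mm. A picture is of the moment at which its call begins.
A pose or a line that the arm cannot do raises r.IKError and nothing moves.
- r.close_job(): hands the job in, once; it reports no verdict.
The state is a dict: "time_s": time; "qpos": joint angles; "joint_velocities": joint speeds; "tau": joint torques, N m; "tool_pos": TCP position; "ee_rot": TCP orientation; "wrist_force": force on the tool from outside, world axes, zero at the start; "wrist_torque": the same for the moment, N m; "gripper_width": finger opening in mm.
Only numpy, scipy, OpenCV 4.12 (cv2) and the standard library are available. Lean on these libraries where they do the work, as an engineer would, in place of code of your own. Each camera call takes 0.05 s, during which the arm holds its last target.

## Working session

There is one attempt and no reset: what is moved stays moved. The work goes in short steps, each a Python script; the robot and the scene stay as the last script left them, time stands still between calls to the robot, and variables do not carry over. Pictures are saved under pics/ and viewed, and the job is handed in when it is done.

```bash
mkdir -p pics; ls; python3 - <<'E'
from bench import r
import cv2,pickle
for n in("scene","top"):
    f=r.grab_frame(n);pickle.dump(f,open(f"pics/{n}0.pkl","wb"));cv2.imwrite(f"pics/{n}0.png",f["color"])
    print(n,f["mtx"],f["R"],f["t"])
s=r.sense();print(s["time_s"],s["ee_rot"],s["wrist_force"],s["gripper_width"])
E
```

```text
pics
scene [[460.43076044   0.         321.24734525]
 [  0.         460.43076044 240.99228721]
 [  0.           0.           1.        ]] [[-0.49178548  0.87047718 -0.02040898]
 [ 0.55034526  0.29258911 -0.78199214]
 [-0.67473487 -0.39580436 -0.62295406]] [ 239.79672754 -288.63795454 1272.53397544]
top [[554.46244122   0.         318.07263839]
 [  0.         554.46244122 240.94219968]
 [  0.           0.           1.        ]] [[ 0.02376315 -0.99948014 -0.02178922]
 [-0.99812801 -0.02249112 -0.05687379]
 [ 0.05635415  0.02309994 -0.99814358]] [ 59.46981948 566.22352897 908.6776003 ]
0.1 [ 8.07152787e-01  5.90341985e-01 -7.03706562e-04  4.72914699e-04] [ 0.1876881  -0.00680561  0.3765234 ] 88.13022204869085
```

View pics/scene0.png

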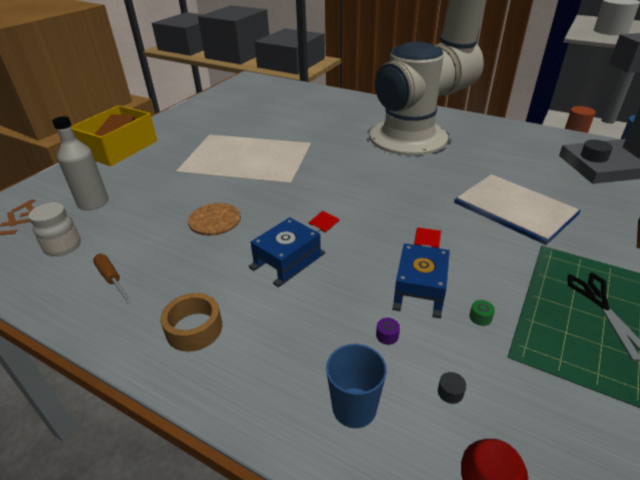

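View pics/top0.png

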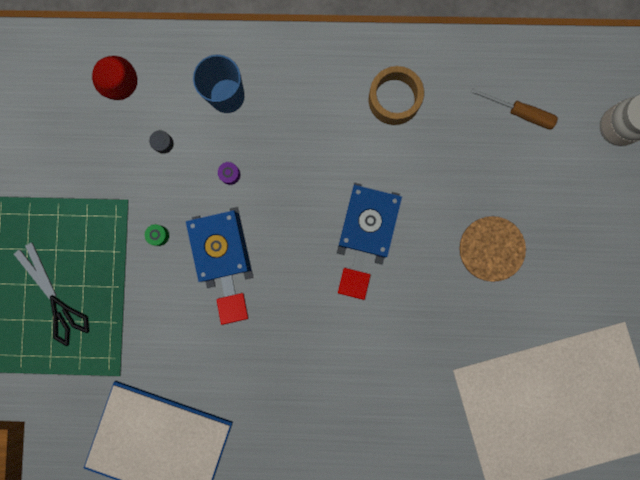

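```bash
python3 - <<'E'
import cv2,numpy as np
im=cv2.imread("pics/top0.png")
cv2.imwrite("pics/c1.png",cv2.resize(im[200:335,170:270],None,fx=5,fy=5,interpolation=2)[:600,:])
a=cv2.resize(im[195:335,140:420],None,fx=2.8,fy=2.8,interpolation=2)
b=cv2.resize(im[200:300,440:540],None,fx=2,fy=2)
cv2.imwrite("pics/c2.png",a)
cv2.imwrite("pics/c3.png",b)
E
```

```text
(no output)
```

View pics/c1.png

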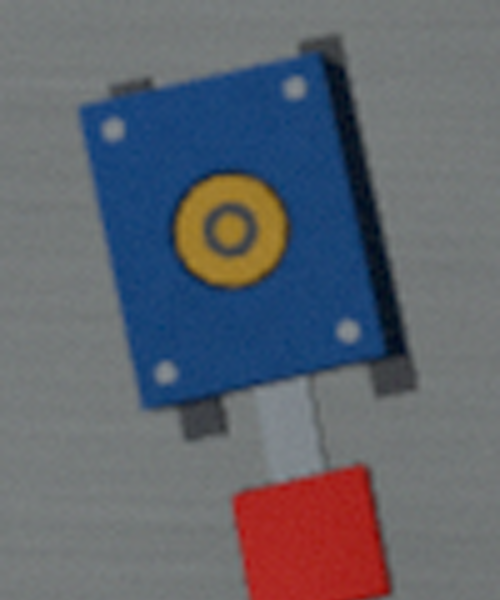

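View pics/c2.png

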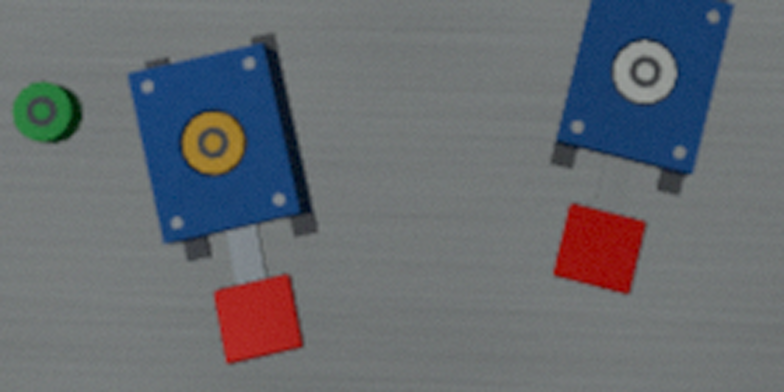

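Candidates in the top picture: gold die (216,246) in the left block, silvery die (370,220) in the right block, and loose green (156,235), purple (228,173) and dark (160,141) pieces. The crop shows that the brass one is at (216.4,246) and its red pad at (232.5,309).

```bash
cat > h.py <<'E'
import pickle,numpy as np,cv2
def onplane(f,u,v,z):
    d=np.linalg.inv(f["mtx"])@[u,v,1]; R=f["R"]; c=-R.T@f["t"]; w=R.T@d
    return c+w*(z-c[2])/w[2]
def depth(f,u,v,k=2):
    p=f["z_map"][int(v)-k:int(v)+k+1,int(u)-k:int(u)+k+1]; z=np.median(p[p>0])
    return f["R"].T@(np.linalg.inv(f["mtx"])@[u,v,1]*z-f["t"])
def down(ang):  # tool z down, tool x at world angle ang
    from scipy.spatial.transform import Rotation as Ro
    x=np.array([np.cos(ang),np.sin(ang),0]);z=np.array([0,0,-1.]);y=np.cross(z,x)
    return Ro.from_matrix(np.c_[x,y,z]).as_quat()
E
python3 - <<'E'
from h import *
np.set_printoptions(precision=1,suppress=True)
f=pickle.load(open("pics/top0.pkl","rb"));g=pickle.load(open("pics/scene0.pkl","rb"))
def cent(f,lo,hi,box):
    x0,y0,x1,y1=box;h=cv2.cvtColor(f["color"],cv2.COLOR_BGR2HSV)
    m=np.zeros(h.shape[:2],np.uint8);m[y0:y1,x0:x1]=255;m&=cv2.inRange(h,lo,hi)
    ct=max(cv2.findContours(m,0,2)[0],key=cv2.contourArea)
    (c,_,_)=cv2.minAreaRect(ct);return c,cv2.contourArea(ct),cv2.minAreaRect(ct)
for n,F,b,lo,hi,z in [("die",f,(195,225,240,270),(15,100,60),(30,255,255),56),("pad",f,(205,285,260,335),(0,150,60),(6,255,255),38),("cork",f,(440,200,540,300),(5,60,40),(25,255,255),8),
 ("dieS",g,(405,250,445,280),(10,100,60),(30,255,255),56),("padS",g,(405,222,450,255),(0,150,60),(6,255,255),38),("corkS",g,(175,190,260,250),(5,60,40),(25,255,255),8)]:
    c,a,rr=cent(F,lo,hi,b); print(n,c,a,rr[1],onplane(F,*c,z),depth(F,*c))
E
```

```text
die (216.0, 245.5) 368.5 (21.0, 22.0) [551.5 235.2  56. ] [551.4 235.   56.8]
pad (231.76470947265625, 308.4411926269531) 669.0 (26.140121459960938, 27.984031677246094) [450.5 209.7  38. ] [450.5 209.8  37.7]
cork (492.25006103515625, 248.2500457763672) 3312.0 (65.76092529296875, 65.05382537841797) [ 559.5 -218.8    8. ] [ 559.5 -218.9    7.6]
dieS (423.5405578613281, 264.75677490234375) 217.0 (21.371868133544922, 13.480716705322266) [551.7 234.7  56. ] [553.1 235.   57.2]
padS (427.38995361328125, 236.7699737548828) 359.5 (24.748737335205078, 16.12203598022461) [452.9 209.2  38. ] [452.4 209.1  37.6]
corkS (214.0, 218.5) 1273.5 (31.0, 52.0) [ 564.6 -216.5    8. ] [ 565.2 -215.9    8.6]
```

```bash
python3 - <<'E'
from bench import r
from h import *
a=np.arctan2(25.5,101)
for k in(0.5,-0.5):
    q=down(a+k*np.pi); print(k,r.inverse_kinematics([450.8,209.5,130],q),r.inverse_kinematics([551.5,235,130],q),r.inverse_kinematics([561,-218,130],q))
r.command_gripper(0,20)
q=down(a+np.pi/2)
r.move_ptp([450.8,209.5,110],q)
r.movel([450.8,209.5,46],speed=120)
f0=np.array(r.sense()["wrist_force"]);print(f0,r.sense()["gripper_width"])
z=46
while z>14:
    z-=2 if z>20 else 1
    r.movel([450.8,209.5,z],speed=30)
    s=r.sense();F=np.array(s["wrist_force"])-f0
    print(z,round(s["tool_pos"][2],1),F.round(1),round(s["time_s"],1))
    if F[2]>25:break
E
```

```text
0.5 [ 3.66585336e-01 -1.86798641e-01  1.66345993e+00 -4.44089210e-16
  1.66493136e+00 -1.45151794e+00] [ 3.46064773e-01  9.08039804e-02  1.39461365e+00 -4.44089210e-16
  1.65617503e+00 -1.47203850e+00] [-4.27154090e-01  9.71972655e-02  1.38782444e+00 -4.44089210e-16
  1.65657095e+00 -2.24525736e+00]
-0.5 [ 3.66585336e-01 -1.86798641e-01  1.66345993e+00 -4.44089210e-16
  1.66493136e+00  1.69007472e+00] [ 3.46064773e-01  9.08039804e-02  1.39461365e+00 -4.44089210e-16
  1.65617503e+00  1.66955415e+00] [-4.27154090e-01  9.71972655e-02  1.38782444e+00 -4.44089210e-16
  1.65657095e+00  8.96335289e-01]
[0.44468771 0.4543376  0.23380392] 0.5830527936655284
44 44.7 [-1.   0.  -0.2] 4.1
42 42.0 [-0.9  0.1 -0.5] 4.3
40 39.8 [-1.4 -0.4  0. ] 4.6
38 38.3 [-1.1 -0.1  3.3] 4.8
36 36.4 [-1.9 -0.6  4.4] 5.1
34 34.3 [-2.  -1.   5.4] 5.3
32 32.2 [-2.2 -0.2  4.4] 5.6
30 30.1 [-3.4 -0.7  4.8] 5.8
28 28.1 [-3.  -0.8  4.2] 6.1
26 26.2 [-3.5 -1.9  6.4] 6.3
24 24.3 [-4.2 -1.3  6.2] 6.6
22 22.4 [-4.  -0.5  7.3] 6.8
20 20.4 [-2.8 -1.9  5. ] 7.1
19 19.8 [-3.4 -1.5  7.4] 7.3
18 19.6 [-6.6 -2.1 11.8] 7.6
17 19.4 [-8.9 -3.7 17.2] 7.8
16 19.3 [-10.2  -3.6  21.2] 8.1
15 19.2 [-13.3  -5.7  25.7] 8.3
```

```bash
python3 - <<'E'
from bench import r
from h import *
r.movel([450.8,209.5,110],speed=150)
r.command_gripper(66,20)
r.sleep(0.3)
for n in("scene","top"):
    f=r.grab_frame(n);pickle.dump(f,open(f"pics/{n}1.pkl","wb"))
    c=(slice(200,300),slice(360,493)) if n=="scene" else (slice(200,335),slice(150,330))
    cv2.imwrite(f"pics/{n}1.png",cv2.resize(f["color"][c],None,fx=4,fy=4,interpolation=2))
print(r.sense()["time_s"])
E
```

```text
10.6083
```

View pics/scene1.png

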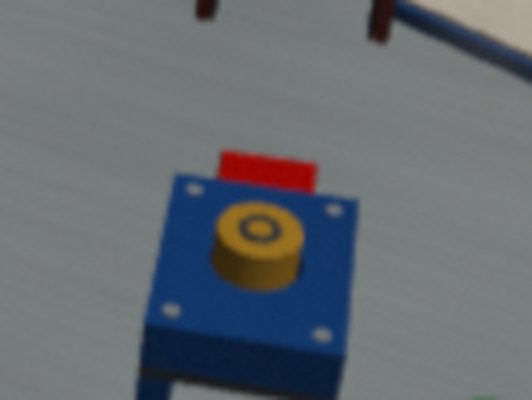

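View pics/top1.png

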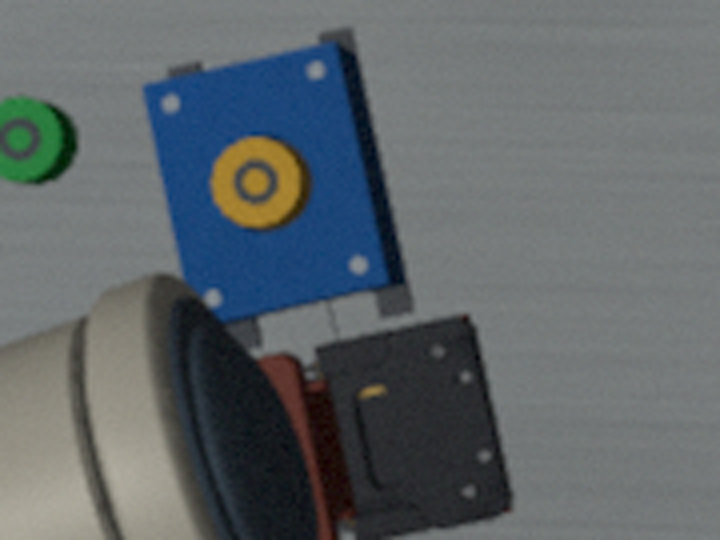

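The die is standing raised: its ring is at top pixel (214,245.5) and its side shows in the scene view at about (425,262). The paddle stays down. Next, grip it.

```bash
python3 - <<'E'
from bench import r
from h import *
f=pickle.load(open("pics/top1.pkl","rb"));g=pickle.load(open("pics/scene1.pkl","rb"))
d=depth(f,214,245.5);p=onplane(f,214,245.5,72.5);p2=onplane(g,360+260/4,200+229/4,72.5);print(d,p,p2)
x,y=551.6,235
if np.hypot(p[0]-x,p[1]-y)<4:
    r.movel([x,y,110],speed=150)
    r.movel([x,y,60],speed=80)
    r.command_gripper(20,25)
    s=r.sense();print(s["gripper_width"],s["wrist_force"],s["tool_pos"],s["time_s"])
E
```

```text
[550.62953722 234.7072429   73.49196863] [550.67311407 234.91722011  72.5       ] [551.41270931 235.07557182  72.5       ]
35.65574989373738 [-0.07503908 -0.28509626  0.55327125] [551.70550562 235.08811596  60.24403632] 12.8167
```

```bash
python3 - <<'E'
from bench import r
from h import *
r.movel([551.6,235,115],speed=60)
s=r.sense();print(s["gripper_width"],s["wrist_force"],s["tool_pos"],s["time_s"])
f=r.grab_frame("scene");cv2.imwrite("pics/lift.png",cv2.resize(f["color"][170:300,340:500],None,fx=4,fy=4,interpolation=2))
E
```

```text
34.94844717764546 [ 0.32090822  0.32487315 -2.07446172] [551.34314185 234.89752495 114.37413989] 13.8833
```

View pics/lift.png

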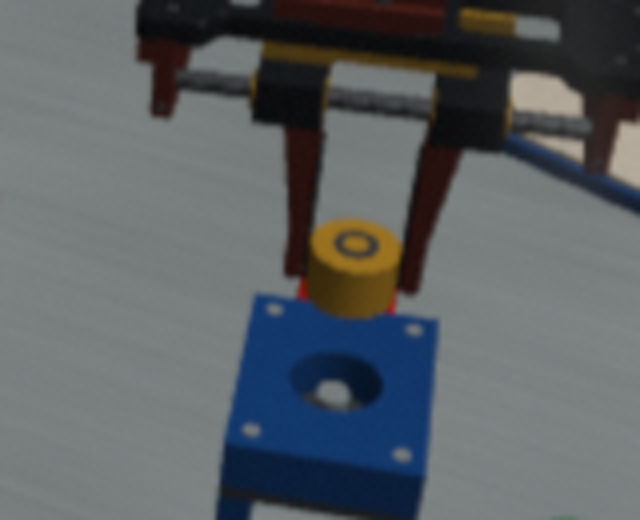

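The die is out of the well and held upright between the fingertips (crop (355,265)). Next, the cork.

```bash
python3 - <<'E'
from bench import r
from h import *
r.movel([561,-218,115],speed=150)
s=r.sense();print(s["gripper_width"],s["time_s"])
r.movel([561,-218,26],speed=90)
f0=np.array(r.sense()["wrist_force"]);z=26
while z>15:
    z-=1; r.movel([561,-218,z],speed=20)
    s=r.sense();F=np.array(s["wrist_force"])-f0;print(z,round(s["tool_pos"][2],1),F.round(1),round(s["gripper_width"],1))
    if F[2]>4:break
print(s["time_s"])
f=r.grab_frame("scene");cv2.imwrite("pics/place.png",cv2.resize(f["color"][140:270,130:290],None,fx=4,fy=4,interpolation=2))
E
```

```text
35.4750105751788 17.1
25 25.5 [ 0.  -0.3 -1. ] 35.0
24 23.9 [ 2.   0.1 -0.6] 35.5
23 22.9 [ 0.6  0.7 -0.3] 35.2
22 21.9 [ 0.5 -0.6 -1.3] 35.6
21 20.9 [ 1.5  0.4 -0.3] 35.4
20 19.9 [ 0.7  0.1 -1. ] 34.9
19 19.7 [-2.2  1.8  5.9] 35.2
19.9917
```

View pics/place.png

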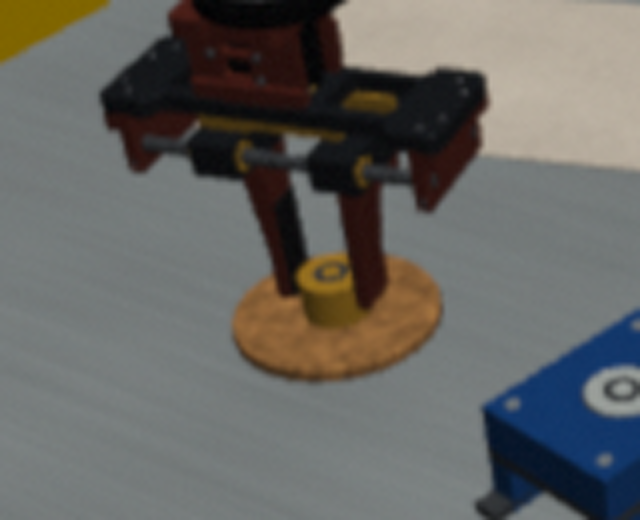

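The die is resting on the cork near its middle (crop (333,300)), and contact came at the expected height. Release it and check.

```bash
python3 - <<'E'
from bench import r
from h import *
r.command_gripper(60); r.sleep(0.2)
r.movel([561,-218,120],speed=90)
r.movel([440,-160,220],speed=150)
r.sleep(0.3)
f=r.grab_frame("top");cv2.imwrite("pics/end_t.png",f["color"])
g=r.grab_frame("scene");cv2.imwrite("pics/end_s.png",g["color"])
pickle.dump((f,g),open("pics/end.pkl","wb"))
print(r.sense()["time_s"])
E
```

```text
23.775
```

View pics/end_t.png

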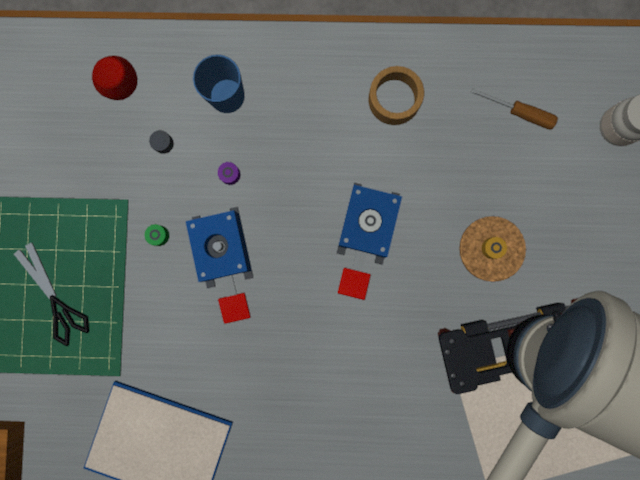

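View pics/end_s.png

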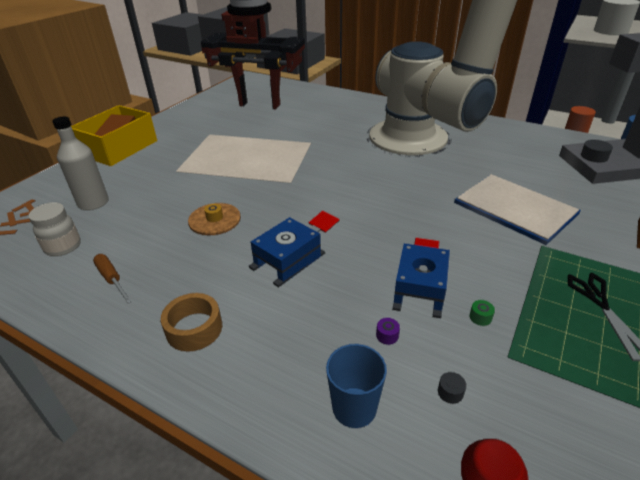

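The die stands upright on the cork at top (495,248), and the cork's centre is at (492,248). The silvery die is still seated at (370,220), and the gripper is clear. Handing in.

```bash
python3 -c "
from bench import r
print(r.close_job())"
```

```text
the job is handed in; nothing more can be done
None
```

The brass die is standing upright on the cork pad, released, and the job was handed in at about 24 s of the 48 s allowed.

- **Press:** I pressed the brass block's paddle with shut fingers to its hard stop. The fingertips stopped at about 19 mm, with about 26 N at the stop. I then lifted off, and the pictures showed the die staying up with its top at about 73 mm.
- **Grip and place:** I gripped the die (35.7 mm between the fingers), lifted it straight out and lowered it onto the cork. Contact was at the expected height, with about 6 N.
- **Final pictures:** The die is wholly on the cork, within about 5 mm of its centre. The silvery die is still seated, nothing else has moved, and the gripper is clear.
- **Disagreement:** The two cameras differed by about 5 mm in x on the cork centre (559.5 and 564.6 mm), so I aimed between them. The pad leaves 37 mm of margin around the die, so this makes no difference to the result.

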